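Load the worn claw blade and index the dressing jig one hole

ROBOT

A 6-joint arm with a two-finger parallel gripper is mounted at the origin on the work surface. World frame = base frame: x ahead of the robot, y to its left, z up, the work surface at z = 0. Lengths are in m, angles in rad, forces in N, time in s.
With the tool pointing down it reaches from about 0.375 to 0.9 m from the base axis. Payload 3.1 kg.
Tool frame: the origin (TCP) lies midway between the tips of the shut fingers; the grasp point (between the pads) lies 19 mm behind it; x points along the fingers, z is the direction in which the jaws open and shut, and the axes are right-handed (so a half turn about x gives the same grasp; the last joint's range is limited). The gripper opens to 85 mm and grips with 20 to 120 N. Pads are 22 mm wide; open, the fingers measure 114 mm over their backs; the gripper's body (76 mm by 85 mm) begins 54 mm behind the grasp point. The pads swing forward as they close: fully open they stand 13 mm farther back than shut.
Start: joints at [1.058, 0.527, 1.433, -0, 1.181, -0.178], TCP at [0.205, 0.59, 0.231] pointing down, gripper open.
Joint ranges: [-3.08, 3.08], [-0.75, 2.2], [0.22, 2.44], [-1.43, 4.57], [0, 2.65], [-2.85, 2.85]. Speed limits (rad/s): [2.79, 2.79, 3.14, 3.14, 3.14, 3.14].

INTERFACE

Orientations are given as a unit quaternion [x, y, z, w].
In Python, from station import telemetry, optics, manip gives the robot as it stands.
- The arm moves only by the tool step_arm, never from a script. Its argument "commands" is a list of rows, each a list of 4 numbers: the shift along the tool's x, y, z in m, then the turn about the tool's x in rad. A call has 1 to 8 rows; each row is the pose to reach, as a shift and turn from the pose measured when the call began, along the tool's axes at that moment; what a row does not reach only later rows make up. A row lasts 1/12 s, in which the tool goes at most 41.7 mm and 7.16 degrees, less where a joint would pass 70% of its speed; a pose out of reach is approached as far as the arm can. A call with a gripper value outside its range is refused whole. "jaw" is the finger opening in m, from 0 to 0.0854, set as the call begins (left out, the last holds). The fingers move at their own pace and stop on an object; "grip_force" is the grip in N (left out, the last holds). Time passes only in rows, so rows that repeat a pose let the fingers close. It gives the time, the measured TCP pose, the force and the opening at its end, in the units of the state.
- telemetry.sense(): the state, without advancing time (a new reading comes with each control period).
- optics.snapshot(name): name is "scene" or "top" or "wrist"; returns the picture (480x640x3 uint8, red, green, blue); there is no depth.
- optics.camera_params(name): a dict with "mtx" (3x3 intrinsics, pixels), "k1" (the pictures are not rectified: a ray, as slopes to the right and down, at radius r is drawn at 1 + k1 r^2 times it, then the intrinsics apply), "origin" and "attitude" of the camera in the world. Camera axes: x right, y down, z forward; pixel columns grow to the right and rows downward; lengths in m; the calibration is good to about 2 mm. A picture is of the moment at which its call begins: read the wrist's pose just before it. camera_params takes no time and is no camera call; for the wrist camera it gives the pose at the moment of the call.
- manip.sign_off(): hands the job in, once; it reports no verdict.
The state is a dict: "t": time; "q": joint angles; "qd": joint speeds; "tau": joint torques, N m; "tcp_pos": TCP position; "tool_rot": TCP orientation; "force": force on the tool from outside, world axes, zero at the start; "ft_torque": the same for the moment, N m; "finger_gap": opening from 0.0 (shut) to 1.0 (fully open).
Only numpy, scipy, OpenCV 4.12 (cv2) and the standard library are available. Lean on these libraries where they do the work, as an engineer would, in place of code of your own. Each camera call takes 0.05 s, during which the arm holds its last target.

TASK

Lift the toothed claw blade out of the wooden rest and slide it, teeth up, fully down into the slot of the dressing jig's slide, and let go of it. Then pull up the jig's lock plunger by its knob, move the slide to the very next hole towards the grinding wheel, and let the pin drop fully home. Finish still gripping the plunger knob with the pin home, because its spring is tired, and leave the other things on the bench where they are.

Things in the scene. Friction and masses are not known exactly. Their poses are not given: they have to be found in the camera images.
- claw_mid (a point): Centre of the claw blade, the loose thing to load: a flat steel bar 110 mm tall, 36 mm wide, 8 mm thick, 0.15 to 0.3 kg, standing on its plain end with four 14 mm teeth at the top. The point lies 55 mm above its lower end. z points to the teeth, y along the 36 mm width, x through the 8 mm thickness. At the start it stands upright 25 mm deep in one of the two slots of the rest; grip its flat faces above the middle.
- flat: Plain flat blade, a bystander in the rest's other slot: steel, 22 mm wide, 8 mm thick, 91 mm tall, no teeth. Origin at the centre of its lower end, 10 mm above the bench.
- rest: Fixed oak block, 70 x 150 x 35 mm tall, with two slots in its top, 25 mm deep, at y = -40 and +40 mm, their length along y. Origin at the centre of its underside, z up. Either slot may hold the claw blade.
- jig: Fixed dressing jig: a flat steel bed 120 x 320 mm, 12 mm thick, on the bench. Origin on the bench, z up, y along its slideway. A strip 28 mm high, 50 mm to the -x (robot) side of the origin, has five holes 30 mm apart along y; a brass slide, 64 x 160 mm, top 46.5 mm above the bench, runs on the bed.
- slot_mouth (a point): Centre of the mouth of the slot in the top of the slide, moving with the slide: 11 mm (along x) by 39 mm (along y), 28 mm deep, with a small chamfer, 46.5 mm above the bench. x, y, z parallel to the jig's. The blade's centre is 27 mm above this point when fully down. The lock plunger stands 90 mm away in -y and 50 mm in -x.
- slide (a joint): Position of the slide along the jig's y, m: 0 at the start (middle hole), positive towards the jig's +y; the holes are at multiples of 0.030 up to 0.060 either way. The pin has about 1 mm of play in a hole; free of the hole, the slide drags with about 2 N.
- knob (a point): Centre of the plunger knob: an upright black round knob 27 mm across and 25 mm tall on a bracket of the slide, its centre 82.5 mm above the bench when the pin is home; it rises with the plunger and moves along with the slide. z up. Free all round but for the slide's body 36 mm below its centre.
- plunger (a joint): Lift of the plunger, m: 0 with the pin fully home, 0.016 at the upper stop. The pin is out of the hole above 0.0105 (pull up about 14 mm); a spring pulls it down with 4 N (home) to 6 N (up). Between holes the pin rests on the strip at about 0.010.
- wheel: Small fixed grinding wheel with a motor behind it, at one end of the jig, 215 mm along the jig's +y or -y from its origin: grey disc 90 mm across, 22 mm thick, top 120 mm above the bench. Origin on the bench below the disc. The slide is to go towards it.
- stone: Bystander: grey limestone block, 75 x 60 x 70 mm tall, at the other end of the jig. Origin at the centre of its underside.
- mallet: Bystander: beech carving mallet lying along its y, 215 mm long, head 86 mm across. Origin on the bench below its middle.
- point: Bystander: steel point tool lying along its y, 195 mm long, 14 mm thick. Origin on the bench below it.
- handpiece: Bystander: pneumatic handpiece lying along its y, 180 mm long, 32 mm thick. Origin on the bench below it.
- brush: Bystander: hand brush lying on the bench.
There are look-alikes about, which are no part of the job. Leave any blue look-alike of the wheel alone. What is shaped like the part that bears claw_mid but yellow is not meant.

How it is judged:
By the outcome, as a careful person would: the job done as asked, in the order asked, and still so for the second after the job is handed in, while the arm keeps its last pose, push and grip.
It also fails if it takes over 45 s, if anything falls off the work surface, if the arm or the gripper's body presses on something with over 40 N, if the wrist force passes 120 N, or if a joint passes its speed limit or range.

## Working session

There is one attempt and no reset: what is moved stays moved. The work goes in short steps, Python scripts to look and compute and a tool call to move; the robot and the scene stay as the last step left them, time stands still between calls to the robot, and variables do not carry over. Pictures are saved under pics/ and viewed, and the job is handed in when it is done.

Besides the shell and the picture viewer there is one more tool, called after "Emit:" by a JSON object that holds its "api" and its "payload", one argument or row to a line. step_arm: Moves the arm, as the interface text tells. Its arguments: {"type":"object","properties":{"commands":{"type":"array","items":{"type":"array","items":{"type":"number"}}},"jaw":{"type":"number"},"grip_force":{"type":"number"}},"required":["commands"]}

```bash
ls; mkdir -p pics; python3 - <<'E'
from station import telemetry, optics, manip
import cv2
s=telemetry.sense();print({k:s[k] for k in('t','tcp_pos','tool_rot','force','finger_gap')})
for n in('scene','top','wrist'):
    print(n,optics.camera_params(n))
    cv2.imwrite(f'pics/{n}0.png',optics.snapshot(n)[:,:,::-1])
E
```

```text
pics
{'t': 0.0, 'tcp_pos': array([0.20499065, 0.58968555, 0.23035595]), 'tool_rot': array([-0.41001519,  0.57700394,  0.40937844,  0.57564163]), 'force': array([ 0.74068125,  0.35992751, -0.96747479]), 'finger_gap': 0.9975511837935205}
scene {'mtx': array([[457.12761416,   0.        , 325.60882976],
       [  0.        , 457.12761416, 241.70313705],
       [  0.        ,   0.        ,   1.        ]]), 'k1': 0.007369394011419416, 'origin': array([1.52881236, 0.02479026, 0.85137787]), 'attitude': array([ 0.62780378,  0.63088063, -0.32147479, -0.32327389])}
top {'mtx': array([[488.12163608,   0.        , 320.85783233],
       [  0.        , 488.12163608, 247.51005599],
       [  0.        ,   0.        ,   1.        ]]), 'k1': -0.08309045268420871, 'origin': array([ 0.36252937, -0.0098317 ,  1.36992643]), 'attitude': array([ 0.71526138, -0.69704988,  0.03120518, -0.03935558])}
wrist {'mtx': array([[381.28179266,   0.        , 315.1828891 ],
       [  0.        , 381.28179266, 239.7337008 ],
       [  0.        ,   0.        ,   1.        ]]), 'k1': -0.025475848725388654, 'origin': array([0.14013561, 0.61268408, 0.37300071]), 'attitude': array([0.80707517, 0.57432161, 0.07820488, 0.11255379])}
```

View pics/scene0.png

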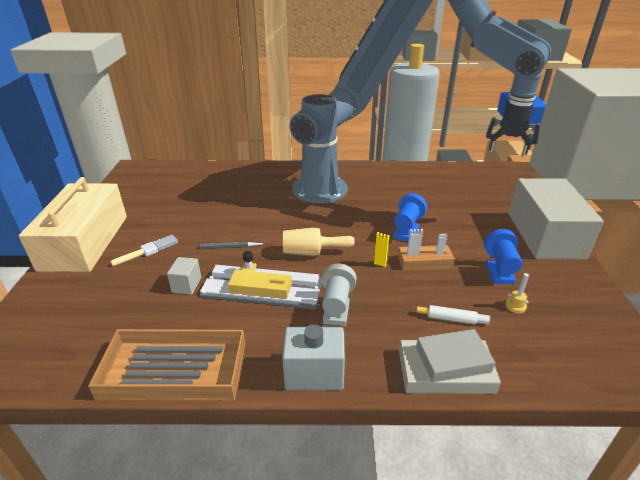

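View pics/top0.png

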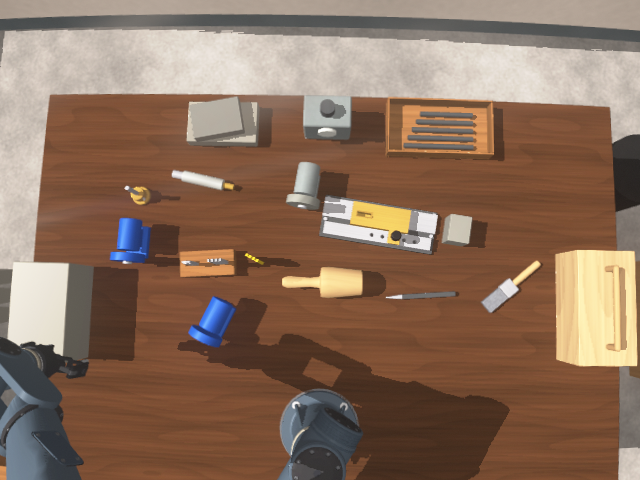

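View pics/wrist0.png

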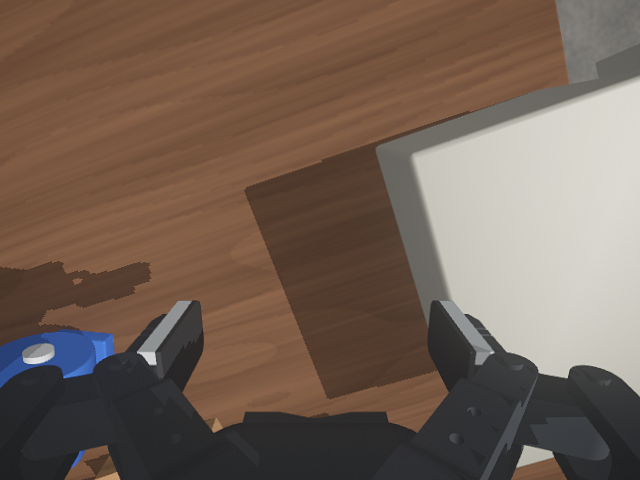

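The scene view shows the rest at (427,255), the steel claw at (415,242), the flat blade at (441,244) and the yellow decoy at (382,250). The jig is at (260,285) with the knob at (248,257), the grey wheel at (338,285) and the stone at (184,275). Next I'll enlarge these areas.

```bash
cat > h.py <<'E'
import numpy as np, cv2
from scipy.spatial.transform import Rotation as R
from scipy.optimize import least_squares
def ray(cam,uv):
    K=cam['mtx'];d=np.array([(uv[0]-K[0,2])/K[0,0],(uv[1]-K[1,2])/K[1,1]])
    s=d.copy()
    for _ in range(20): s=d/(1+cam['k1']*(s@s))
    v=R.from_quat(cam['attitude']).as_matrix()@np.array([s[0],s[1],1]);return cam['origin'],v/np.linalg.norm(v)
def plane(cam,uv,z):
    o,v=ray(cam,uv);return o+v*(z-o[2])/v[2]
def tri(obs):
    A=np.zeros((3,3));b=np.zeros(3);rs=[ray(*x) for x in obs]
    for o,v in rs:
        P=np.eye(3)-np.outer(v,v);A+=P;b+=P@o
    p=np.linalg.solve(A,b)
    return p,[np.linalg.norm((np.eye(3)-np.outer(v,v))@(p-o))*1000 for o,v in rs]
def proj(cam,p):
    s=R.from_quat(cam['attitude']).as_matrix().T@(np.asarray(p)-cam['origin']);s=s[:2]/s[2]
    s=s*(1+cam['k1']*(s@s));K=cam['mtx'];return s*[K[0,0],K[1,1]]+K[:2,2]
def crop(im,x0,y0,w,h,f,name):
    c=cv2.resize(im[y0:y0+h,x0:x0+w],None,fx=f,fy=f,interpolation=cv2.INTER_CUBIC)
    cv2.imwrite(name,c)
E
python3 - <<'E'
from h import *
t=cv2.imread('pics/top0.png');s=cv2.imread('pics/scene0.png')
crop(t,170,230,110,60,7,'pics/c1.png');crop(t,310,185,140,75,5.7,'pics/c2.png')
crop(s,360,215,110,60,7,'pics/c3.png');crop(s,190,240,180,90,4.4,'pics/c4.png')
E
```

```text
(no output)
```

View pics/c1.png

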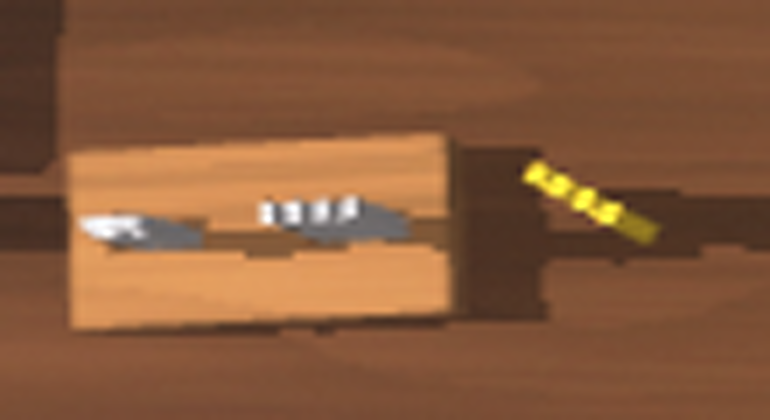

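View pics/c2.png

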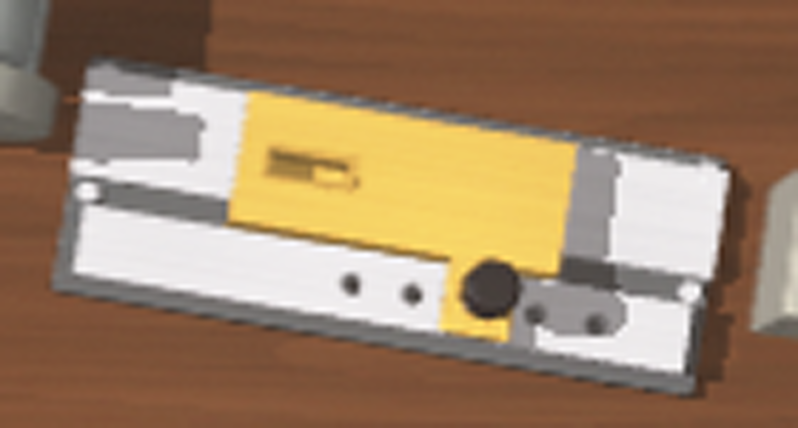

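View pics/c3.png

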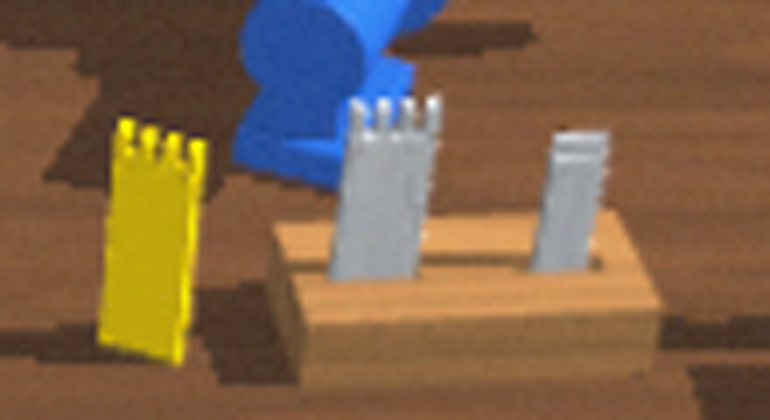

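View pics/c4.png

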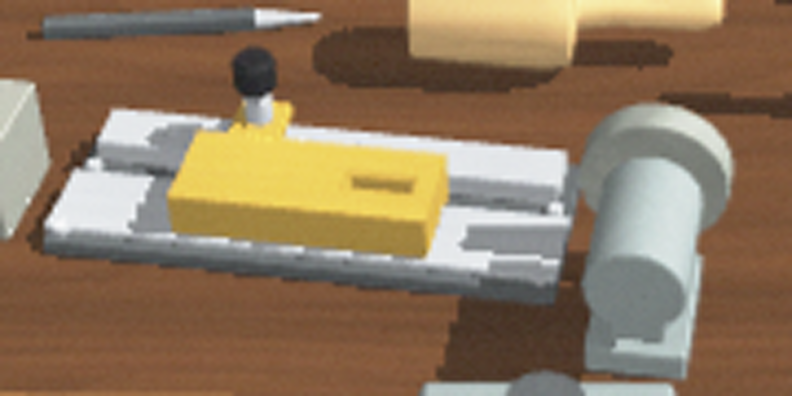

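```bash
python3 - <<'E'
from h import *
from station import optics
T=optics.camera_params('top');S=optics.camera_params('scene')
a=lambda u,v:(T,(170+u/7-.4,230+v/7-.4)); b=lambda u,v:(S,(360+u/7-.4,215+v/7-.4))
c=lambda u,v:(T,(310+u/5.7-.4,185+v/5.7-.4)); d=lambda u,v:(S,(190+u/4.4-.4,240+v/4.4-.4))
P={'tooth+y':(a(265,212),b(433,100)),'tooth-y':(a(350,208),b(357,103)),
'sl -y robot':(c(558,275),d(195,133)),'sl +y far':(c(246,93),d(435,212)),'sl +y rob':(c(230,224),d(447,155)),'sl -y far':(c(578,143),d(170,193)),
'slot c':(c(311,167),d(383,184)),'slot+y':(c(268,160),d(413,186)),'slot-y':(c(354,173),d(353,181)),'knob top':(c(490,287),d(255,58)),
'restA':(a(70,153),b(660,308)),'restB':(a(447,135),b(302,322)),'restC':(a(70,328),b(618,212)),'restD':(a(447,315),b(272,227)),
'yel1':(a(533,172),b(198,145)),'yel2':(a(605,215),b(127,125))}
for k,v in P.items():
    p,e=tri(v);print(k,p.round(4),np.round(e,1))
E
```

```text
tooth+y [0.448  0.2984 0.12  ] [0. 0.]
tooth-y [0.4503 0.267  0.1199] [0.1 0.1]
sl -y robot [ 0.5417 -0.2296  0.0426] [0.2 0.2]
sl +y far [ 0.6249 -0.0744  0.0508] [2.6 2.6]
sl +y rob [ 0.5624 -0.07    0.0428] [0.9 0.9]
sl -y far [ 0.6052 -0.2358  0.0477] [1.9 1.9]
slot c [ 0.591  -0.1079  0.0434] [1.5 1.5]
slot+y [ 0.5938 -0.0881  0.0443] [0.4 0.4]
slot-y [ 0.5884 -0.1276  0.0436] [2.6 2.6]
knob top [ 0.5285 -0.1893  0.0924] [0.3 0.3]
restA [0.4752 0.3991 0.0344] [0. 0.]
restB [0.4862 0.2486 0.0347] [0.1 0.1]
restC [0.406  0.3962 0.0333] [0.5 0.5]
restD [0.4154 0.2458 0.0313] [0.2 0.2]
yel1 [0.4662 0.2014 0.1097] [0.2 0.2]
yel2 [0.451  0.174  0.1089] [0.2 0.2]
```

The heights agree with the text: teeth at 0.120, slide top about 0.045 and knob top 0.092. The slot-to-knob offset matches too. I'll write a move planner and go above the claw.

```bash
cat >> h.py <<'E'
def plan(target,yaw=None):
    """tool-frame shift & turn to reach TCP target; yaw = world angle of jaw axis (mod pi)"""
    from station import telemetry
    s=telemetry.sense();M=R.from_quat(s['tool_rot']).as_matrix()
    d=M.T@(np.asarray(target)-s['tcp_pos']);zz=M[:,2];cur=np.arctan2(zz[1],zz[0])
    print('t %.2f'%s['t'],'tcp',s['tcp_pos'].round(4),'jawyaw %.4f'%cur,'toolx',M[:,0].round(4),'F',s['force'].round(2),'gap %.4f'%s['finger_gap'],'q6 %.2f'%s['q'][5])
    print('shift',d.round(4),'|d| %.3f'%np.linalg.norm(d))
    if yaw is not None:
        dy=(yaw-cur+np.pi/2)%np.pi-np.pi/2
        print('turn %.4f'%(-dy),'rows by turn %.1f'%(abs(dy)/.125), 'alt %.3f'%(-(dy-np.sign(dy)*np.pi)))
E
python3 - <<'E'
from h import *
plan([0.449,0.283,0.20],0.073)
E
```

```text
t 0.15 tcp [0.2051 0.5898 0.2305] jawyaw 1.2360 toolx [-8.0e-04 -1.5e-03 -1.0e+00] F [-0.35 -0.78  0.04] gap 1.0004 q6 -0.18
shift [ 0.0308 -0.3312 -0.2096] |d| 0.393
turn 1.1630 rows by turn 9.3 alt -1.979
```

Emit:
{"api": "step_arm", "payload": {
  "commands": [
    [0.01,-0.33,-0.21,1.163],
    [0.01,-0.33,-0.21,1.163],
    [0.01,-0.33,-0.21,1.163],
    [0.01,-0.33,-0.21,1.163],
    [0.01,-0.33,-0.21,1.163],
    [0.01,-0.33,-0.21,1.163],
    [0.01,-0.33,-0.21,1.163],
    [0.01,-0.33,-0.21,1.163]
  ]
}}

```text
t: 0.82
tcp_pos: [0.4124, 0.3269, 0.2222]
tool_rot: [-0.082, 0.703, 0.081, 0.702]
force: [-0.1, 0.2, 0.3]
finger_gap: 0.998
```

```bash
python3 - <<'E'
from h import *
plan([0.449,0.283,0.20],0.073)
E
```

```text
t 0.82 tcp [0.4124 0.3269 0.2222] jawyaw 0.2300 toolx [-9.0e-04 -1.4e-03 -1.0e+00] F [-0.15  0.19  0.29] gap 0.9977 q6 0.23
shift [ 0.0223 -0.0511  0.0256] |d| 0.061
turn 0.1570 rows by turn 1.3 alt -2.985
```

Emit:
{"api": "step_arm", "payload": {
  "commands": [
    [0.022,-0.051,0.026,0.157],
    [0.022,-0.051,0.026,0.157],
    [0.022,-0.051,0.026,0.157],
    [0.022,-0.051,0.026,0.157]
  ]
}}

```text
t: 1.15
tcp_pos: [0.4496, 0.2821, 0.1996]
tool_rot: [-0.026, 0.708, 0.024, 0.706]
force: [-0.2, 0.4, -0.9]
finger_gap: 1.002
```

```bash
python3 - <<'E'
from h import *
from station import optics
import json
W=optics.camera_params('wrist')
im=optics.snapshot('wrist')[:,:,::-1];cv2.imwrite('pics/w1.png',im)
json.dump({k:np.asarray(v).tolist() for k,v in W.items()},open('w1.json','w'))
print(W['origin'],R.from_quat(W['attitude']).as_matrix()[:,2])
plan([0.449,0.283,0.066],0.073)
E
```

```text
[0.44527487 0.35119271 0.34203368] [ 0.01589726 -0.27408097 -0.96157522]
t 1.20 tcp [0.449 0.283 0.2  ] jawyaw 0.0724 toolx [-0.0022 -0.0013 -1.    ] F [-0.11 -0.84 -0.14] gap 0.9967 q6 0.28
shift [1.34e-01 1.00e-04 3.00e-04] |d| 0.134
turn -0.0006 rows by turn 0.0 alt 3.141
```

View pics/w1.png

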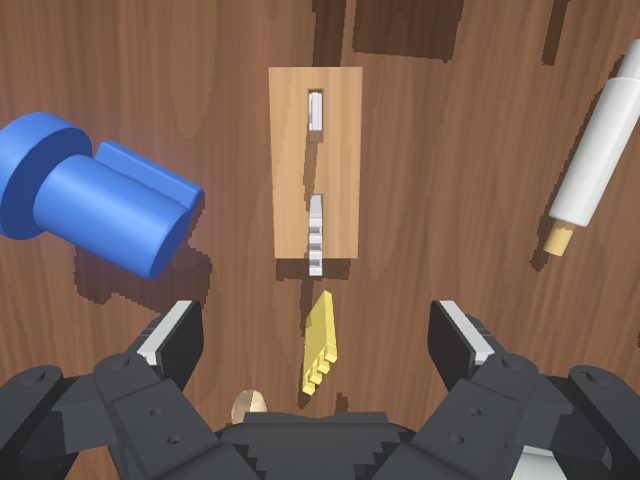

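The wrist view shows the steel claw upright at (316,235), midway between the fingers and square to them. The flat blade is at (316,112) and the yellow decoy at (319,345). I'll enlarge it to fix the claw's x and yaw.

```bash
python3 - <<'E'
from h import *
crop(cv2.imread('pics/w1.png'),265,180,100,110,5.4,'pics/w1c.png')
E
```

```text
(no output)
```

View pics/w1c.png

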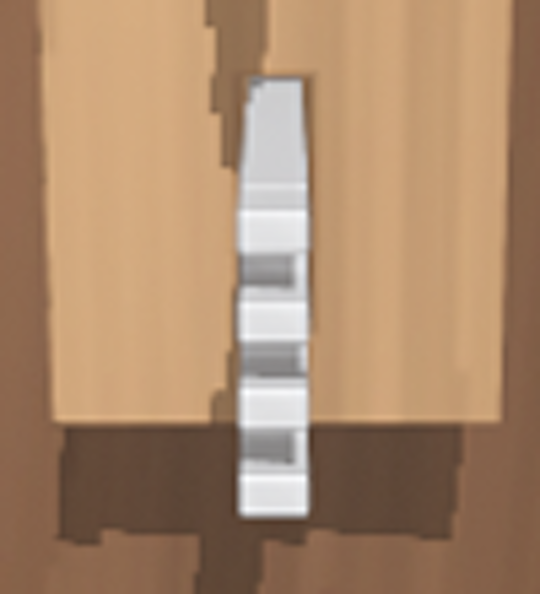

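```bash
python3 - <<'E'
from h import *
import json
W={k:np.array(v) for k,v in json.load(open('w1.json')).items()};W['k1']=float(W['k1'])
f=lambda u,v:(265+u/5.4-.4,180+v/5.4-.4)
A=plane(W,f(273,209),.12);B=plane(W,f(274,516),.12);print(A,B,(A+B)/2,np.linalg.norm(A-B),np.arctan2(-(A-B)[0],(A-B)[1]))
from station import optics
T=optics.camera_params('top')
print(tri([(W,f(273,225)),(T,(170+265/7-.4,230+212/7-.4))]),tri([(W,f(273,498)),(T,(170+350/7-.4,230+208/7-.4))]))
E
```

```text
[0.44798598 0.30115554 0.12      ] [0.45067141 0.26504901 0.12      ] [0.4493287  0.28310227 0.12      ] 0.036206251392143465 0.07423862759066477
(array([0.44812347, 0.29892268, 0.11816995]), [np.float64(0.01465410588759102), np.float64(0.014654105887615076)]) (array([0.45038159, 0.26699621, 0.11933048]), [np.float64(0.03348437130983354), np.float64(0.03348437130986094)])
```

Emit:
{"api": "step_arm", "payload": {
  "commands": [
    [0.04,0,0,0],
    [0.08,0,0,0],
    [0.115,0,0,0],
    [0.138,0,0,0],
    [0.138,0,0,0],
    [0.138,0,0,0]
  ],
  "jaw": 0.04,
  "grip_force": 40
}}

```text
t: 1.7
tcp_pos: [0.4473, 0.2838, 0.0615]
tool_rot: [-0.027, 0.708, 0.026, 0.705]
force: [0.7, 0.7, -0.2]
finger_gap: 0.468
```

```bash
python3 - <<'E'
from h import *
plan([0.4493,0.283,0.062],0.074)
E
```

```text
t 1.70 tcp [0.4473 0.2838 0.0615] jawyaw 0.0749 toolx [-0.0045 -0.002  -1.    ] F [ 0.74  0.69 -0.23] gap 0.4678 q6 0.28
shift [-0.0005 -0.001   0.0019] |d| 0.002
turn 0.0009 rows by turn 0.0 alt -3.141
```

Emit:
{"api": "step_arm", "payload": {
  "commands": [
    [0,-0.0005,0.002,0],
    [0,-0.0005,0.002,0],
    [0,-0.0005,0.002,0]
  ]
}}

```text
t: 1.95
tcp_pos: [0.4506, 0.2844, 0.0635]
tool_rot: [-0.027, 0.707, 0.027, 0.706]
force: [-0.1, -0.0, 0.5]
finger_gap: 0.462
```

Emit:
{"api": "step_arm", "payload": {
  "commands": [
    [0,0,0,0],
    [0,0,0,0],
    [0,0,0,0],
    [0,0,0,0],
    [0,0,0,0],
    [0,0,0,0],
    [0,0,0,0],
    [0,0,0,0]
  ],
  "jaw": 0.0,
  "grip_force": 60
}}

```text
t: 2.62
tcp_pos: [0.451, 0.2846, 0.0646]
tool_rot: [-0.027, 0.706, 0.027, 0.707]
force: [-1.2, -0.2, 5.6]
finger_gap: 0.088
```

```bash
python3 - <<'E'
from h import *
plan([0.4493,0.283,0.062],0.074)
from station import optics
cv2.imwrite('pics/w2.png',optics.snapshot('wrist')[:,:,::-1])
E
```

```text
t 2.62 tcp [0.451  0.2846 0.0646] jawyaw 0.0754 toolx [ 7.e-04  1.e-04 -1.e+00] F [-1.24 -0.2   5.65] gap 0.0877 q6 0.28
shift [ 0.0025 -0.0014 -0.0018] |d| 0.003
turn 0.0014 rows by turn 0.0 alt -3.140
```

View pics/w2.png

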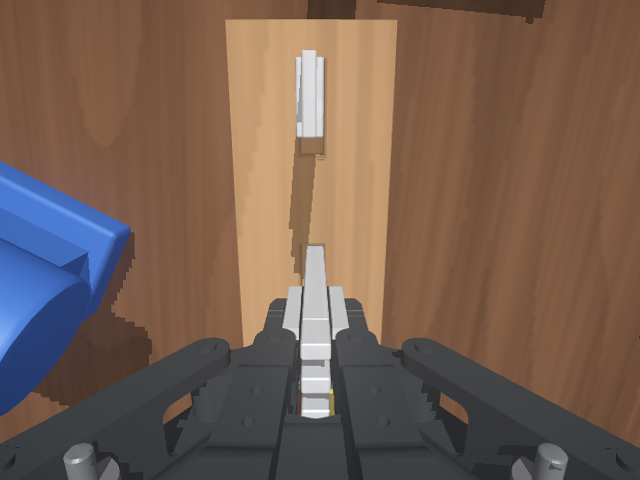

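The claw is gripped, with the opening reading 7.5 mm. Lifting straight up.

Emit:
{"api": "step_arm", "payload": {
  "commands": [
    [-0.01,0,0,0],
    [-0.02,0,0,0],
    [-0.035,0,0,0],
    [-0.06,0,0,0],
    [-0.09,0,0,0],
    [-0.12,0,0,0],
    [-0.15,0,0,0],
    [-0.165,0,0,0]
  ]
}}

```text
t: 3.33
tcp_pos: [0.4522, 0.2851, 0.2341]
tool_rot: [-0.026, 0.704, 0.027, 0.709]
force: [-0.0, -0.4, -0.9]
finger_gap: 0.085
```

```bash
python3 - <<'E'
from h import *
plan([0.57,-0.08,0.225],-0.128)
E
```

```text
t 3.33 tcp [0.4522 0.2851 0.2341] jawyaw 0.0754 toolx [ 0.0068  0.0024 -1.    ] F [-0.05 -0.42 -0.95] gap 0.0850 q6 0.28
shift [ 0.009  -0.3729  0.0899] |d| 0.384
turn 0.2034 rows by turn 1.6 alt -2.938
```

Emit:
{"api": "step_arm", "payload": {
  "commands": [
    [0.0,-0.373,0.09,0.203],
    [0.0,-0.373,0.09,0.203],
    [0.0,-0.373,0.09,0.203],
    [0.0,-0.373,0.09,0.203],
    [0.0,-0.373,0.09,0.203],
    [0.0,-0.373,0.09,0.203],
    [0.0,-0.373,0.09,0.203],
    [0.0,-0.373,0.09,0.203]
  ]
}}

```text
t: 4.0
tcp_pos: [0.5542, -0.0343, 0.2343]
tool_rot: [0.046, 0.703, -0.044, 0.708]
force: [1.1, -0.6, -1.3]
finger_gap: 0.086
```

```bash
python3 - <<'E'
from h import *
plan([0.582,-0.177,0.225],-0.128)
E
```

```text
t 4.00 tcp [ 0.5542 -0.0343  0.2343] jawyaw -0.1280 toolx [ 0.0071  0.0025 -1.    ] F [ 1.11 -0.62 -1.28] gap 0.0859 q6 -0.14
shift [ 0.0091 -0.138   0.0457] |d| 0.146
turn 0.0000 rows by turn 0.0 alt -3.142
```

Emit:
{"api": "step_arm", "payload": {
  "commands": [
    [0.01,-0.138,0.045,0.0],
    [0.01,-0.138,0.045,0.0],
    [0.01,-0.138,0.045,0.0],
    [0.01,-0.138,0.045,0.0],
    [0.01,-0.138,0.045,0.0],
    [0.01,-0.138,0.045,0.0],
    [0.01,-0.138,0.045,0.0]
  ]
}}

```text
t: 4.58
tcp_pos: [0.5805, -0.1761, 0.2243]
tool_rot: [0.047, 0.704, -0.044, 0.708]
force: [0.5, 1.0, -2.6]
finger_gap: 0.087
```

```bash
cat >> h.py <<'E'
import json
def snap(name,tag):
    from station import optics
    W=optics.camera_params(name);im=optics.snapshot(name)[:,:,::-1];cv2.imwrite(f'pics/{tag}.png',im)
    json.dump({k:np.asarray(v).tolist() for k,v in W.items()},open(f'{tag}.json','w'))
def cam(tag):
    W={k:np.array(v) for k,v in json.load(open(f'{tag}.json')).items()};W['k1']=float(W['k1']);return W
E
python3 - <<'E'
from h import *
plan([0.591,-0.108,0.15],-0.128)
snap('wrist','w3')
plan([0.591,-0.108,0.15],-0.128)
E
```

```text
t 4.58 tcp [ 0.5805 -0.1761  0.2243] jawyaw -0.1283 toolx [ 0.006   0.0037 -1.    ] F [ 0.55  1.04 -2.64] gap 0.0869 q6 -0.36
shift [0.0746 0.0686 0.0013] |d| 0.101
turn -0.0003 rows by turn 0.0 alt 3.141
t 4.63 tcp [ 0.5806 -0.1756  0.2243] jawyaw -0.1272 toolx [ 0.0061  0.0034 -1.    ] F [-0.45  1.13 -1.86] gap 0.0877 q6 -0.36
shift [0.0746 0.068  0.0013] |d| 0.101
turn 0.0008 rows by turn 0.0 alt -3.141
```

View pics/w3.png

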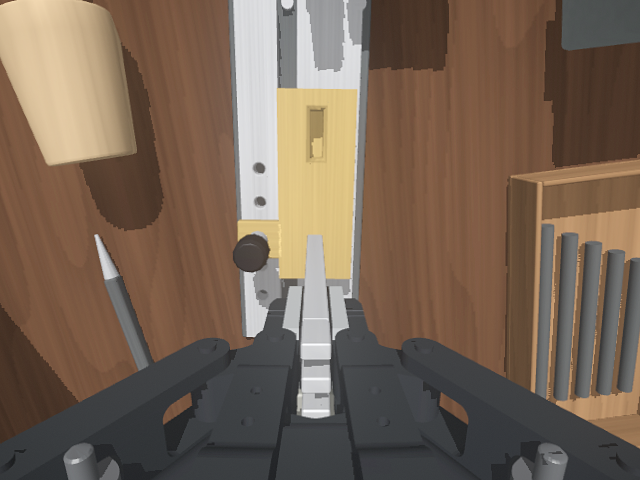

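The wrist view shows the slot at (316,133), the knob top at (250,253) and the held claw at (316,300).

```bash
python3 - <<'E'
from h import *
im=cv2.imread('pics/w3.png')
crop(im,270,80,95,100,6,'pics/w3a.png');crop(im,225,215,140,100,5.5,'pics/w3b.png')
E
```

```text
(no output)
```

View pics/w3a.png

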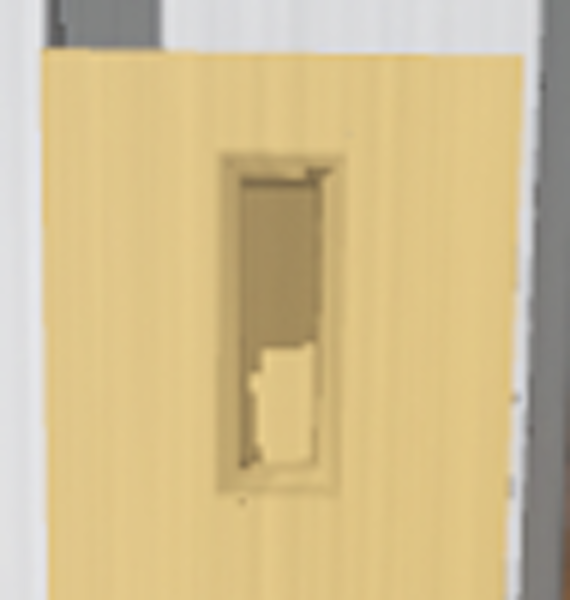

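View pics/w3b.png

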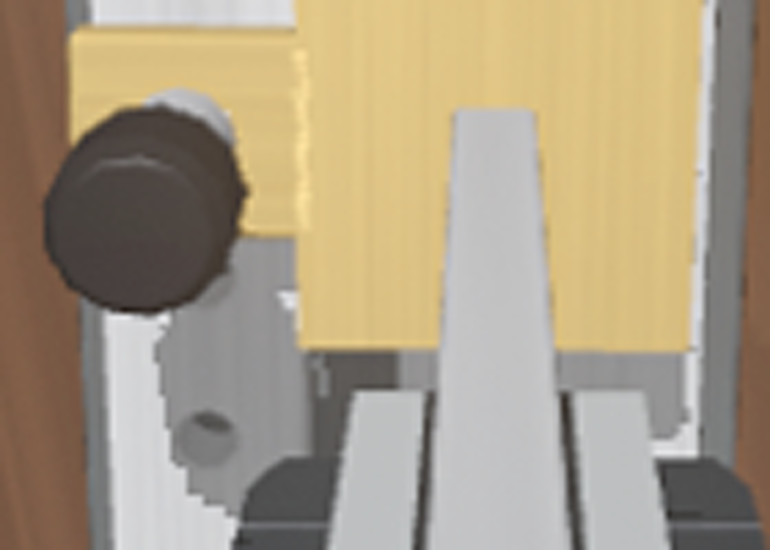

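```bash
python3 - <<'E'
from h import *
from station import optics
W=cam('w3');T=optics.camera_params('top');S=optics.camera_params('scene')
f=lambda u,v:(270+u/6-.4,80+v/6-.4);g=lambda u,v:(225+u/5.5-.4,215+v/5.5-.4)
c=lambda u,v:(T,(310+u/5.7-.4,185+v/5.7-.4)); d=lambda u,v:(S,(190+u/4.4-.4,240+v/4.4-.4))
q=[plane(W,f(*p),.0465) for p in((219,153),(346,153),(338,493),(217,493))]
for p in q:print(p.round(4))
C=sum(q)/4;print('slot c',C, 'w',np.linalg.norm(q[0]-q[1]),np.linalg.norm(q[2]-q[3]),'l',np.linalg.norm(q[0]-q[3]))
A=(q[0]+q[1])/2;B=(q[2]+q[3])/2;print('yaw slot',np.arctan2(-(A-B)[0],(A-B)[1]))
# slide edges
e=[plane(W,f(42,48),.0465),plane(W,f(523,56),.0465),plane(W,g(300,350),.0465),plane(W,g(690,350),.0465)]
for p in e:print('edge',p.round(4))
for i,j in((0,2),(1,3)):
    D=e[i]-e[j];print('yaw',np.arctan2(-D[0],D[1]),np.linalg.norm(D[:2]))
D=e[1]-e[0];print('yaw x',np.arctan2(D[1],D[0]),np.linalg.norm(D))
print('slot tri',tri([(W,f(280,322)),c(311,167),d(383,184)]))
print('knob tri',tri([(W,g(133,233)),c(490,287),d(255,58)]), plane(W,g(133,233),.095))
b=plane(W,g(495,109),.1697);print('blade low +y edge',b)
y=np.array([.1277,.9918,0]);print('blade lower centre',b-.018*y,'tcp .5805 -.1758')
E
```

```text
[ 0.5858 -0.0858  0.0465]
[ 0.6025 -0.0879  0.0465]
[ 0.5961 -0.132   0.0465]
[ 0.5796 -0.1298  0.0465]
slot c [ 0.59101452 -0.10886812  0.0465    ] w 0.01687284896623977 0.01667488943489371 l 0.04448976019023318
yaw slot -0.14227523723462013
edge [ 0.5645 -0.0698  0.0465]
edge [ 0.6271 -0.0788  0.0465]
edge [ 0.5421 -0.2287  0.0465]
edge [ 0.6053 -0.2369  0.0465]
yaw -0.14003307938919238 0.1604516178847057
yaw -0.137055007933193 0.15961346363069723
yaw x -0.14285686068566675 0.06326511625369667
slot tri (array([ 0.59102821, -0.1080543 ,  0.04337327]), [np.float64(0.3070208959145), np.float64(1.359560796853543), np.float64(1.6592786328428861)])
knob tri (array([ 0.52864966, -0.18989119,  0.0928078 ]), [np.float64(1.356410456417591), np.float64(0.3816560853669712), np.float64(0.9955037290759129)]) [ 0.52914291 -0.19064055  0.095     ]
blade low +y edge [ 0.58264333 -0.16002738  0.1697    ]
blade lower centre [ 0.58034473 -0.17787978  0.1697    ] tcp .5805 -.1758
```

```bash
python3 - <<'E'
from h import *
plan([0.5912,-0.1066,0.115],-0.140)
E
```

```text
t 4.63 tcp [ 0.5806 -0.1756  0.2243] jawyaw -0.1272 toolx [ 0.0061  0.0034 -1.    ] F [-0.45  1.13 -1.86] gap 0.0877 q6 -0.36
shift [0.1096 0.0693 0.0012] |d| 0.130
turn 0.0128 rows by turn 0.1 alt -3.129
```

Emit:
{"api": "step_arm", "payload": {
  "commands": [
    [0,0.035,0.001,0.013],
    [0,0.0693,0.001,0.013],
    [0.03,0.0693,0.001,0.013],
    [0.06,0.0693,0.001,0.013],
    [0.09,0.0693,0.001,0.013],
    [0.105,0.0693,0.001,0.013],
    [0.105,0.0693,0.001,0.013],
    [0.105,0.0693,0.001,0.013]
  ]
}}

```text
t: 5.3
tcp_pos: [0.5905, -0.1049, 0.1194]
tool_rot: [0.05, 0.704, -0.047, 0.707]
force: [0.3, -0.3, -1.8]
finger_gap: 0.089
```

```bash
python3 - <<'E'
from h import *
snap('wrist','w4');snap('scene','s4')
plan([0.5912,-0.1066,0.103],-0.140)
crop(cv2.imread('pics/w4.png'),240,180,160,130,5,'pics/w4a.png')
crop(cv2.imread('pics/s4.png'),200,180,190,140,4.2,'pics/s4a.png')
E
```

```text
t 5.40 tcp [ 0.5922 -0.1062  0.1213] jawyaw -0.1391 toolx [ 0.009   0.0024 -1.    ] F [ 0.04  0.41 -1.15] gap 0.0818 q6 -0.23
shift [ 0.0183 -0.0006 -0.001 ] |d| 0.018
turn 0.0009 rows by turn 0.0 alt -3.141
```

View pics/w4a.png

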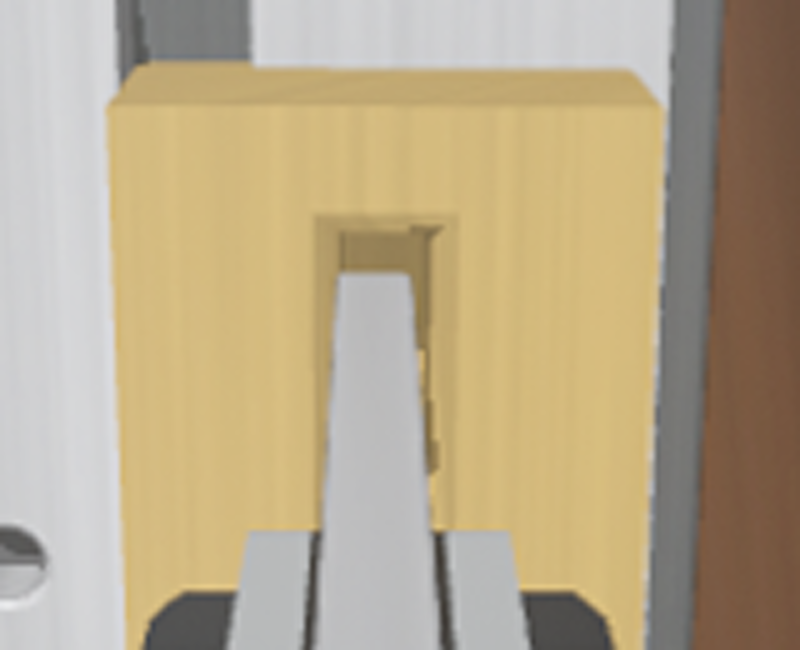

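View pics/s4a.png

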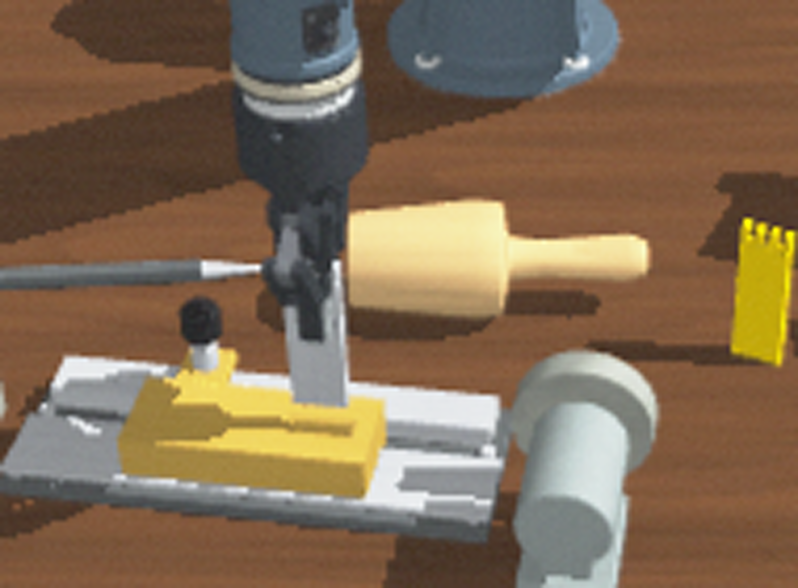

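```bash
python3 - <<'E'
from h import *
W=cam('w4');f=lambda u,v:(240+u/5-.4,180+v/5-.4)
y=np.array([.139,.9903,0]);x=np.array([.9903,-.139,0])
b=plane(W,f(374.5,273),.1213-.0546);s=plane(W,f(387,215),.0465)
for t in (.0425,): 
  pass
print('blade +y edge',b,'centre',b-.018*y,'slot +y rim',s,'centre',s-.02225*y)
d=(s-.02225*y)-(b-.018*y);print('d jig x,y',d@x,d@y)
# axis dir
print(R.from_quat(W['attitude']).as_matrix()[:,0], W['origin'])
E
```

```text
blade +y edge [ 0.59269119 -0.08820507  0.0667    ] centre [ 0.59018919 -0.10603047  0.0667    ] slot +y rim [ 0.5943818  -0.08678181  0.0465    ] centre [ 0.59128905 -0.10881599  0.0465    ]
d jig x,y 0.0014763739627525676 -0.002605621854148059
[ 0.99052761 -0.137279    0.00308789] [ 0.59952125 -0.03716206  0.26230726]
```

```bash
python3 - <<'E'
from h import *
plan([0.5915,-0.1073,0.106],-0.140)
E
```

```text
t 5.40 tcp [ 0.5922 -0.1062  0.1213] jawyaw -0.1391 toolx [ 0.009   0.0024 -1.    ] F [ 0.04  0.41 -1.15] gap 0.0818 q6 -0.23
shift [ 0.0153 -0.0012 -0.0006] |d| 0.015
turn 0.0009 rows by turn 0.0 alt -3.141
```

Emit:
{"api": "step_arm", "payload": {
  "commands": [
    [0.008,-0.0012,-0.0006,0.001],
    [0.0155,-0.0012,-0.0006,0.001],
    [0.0155,-0.0012,-0.0006,0.001],
    [0.0155,-0.0012,-0.0006,0.001],
    [0.0155,-0.0012,-0.0006,0.001]
  ]
}}

```text
t: 5.82
tcp_pos: [0.5915, -0.1074, 0.1059]
tool_rot: [0.051, 0.702, -0.048, 0.709]
force: [0.1, 0.1, -1.8]
finger_gap: 0.084
```

```bash
python3 - <<'E'
from h import *
snap('wrist','w5')
plan([0.5915,-0.1073,0.103],-0.140)
crop(cv2.imread('pics/w5.png'),240,180,160,130,5,'pics/w5a.png')
E
```

```text
t 5.87 tcp [ 0.5916 -0.1074  0.1059] jawyaw -0.1403 toolx [ 0.0092  0.0023 -1.    ] F [ 0.05 -0.11 -1.17] gap 0.0843 q6 -0.23
shift [ 0.0029  0.0001 -0.0002] |d| 0.003
turn -0.0003 rows by turn 0.0 alt 3.141
```

View pics/w5a.png

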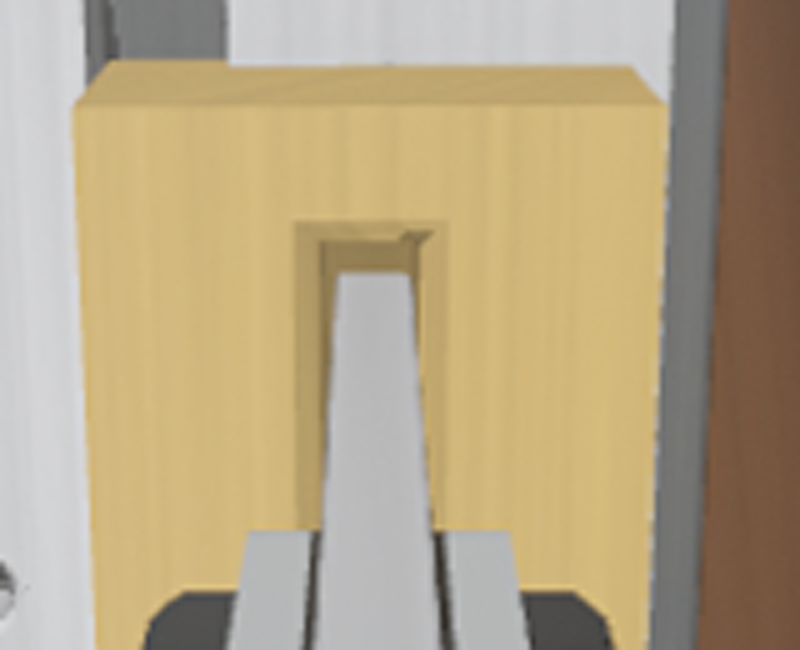

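```bash
python3 - <<'E'
from h import *
W=cam('w5');f=lambda u,v:(240+u/5-.4,180+v/5-.4)
y=np.array([.139,.9903,0]);x=np.array([.9903,-.139,0])
b=plane(W,f(374.5,273),.1059-.0546);s=plane(W,f(371.5,222),.0465)
d=(s-.02225*y)-(b-.018*y);print('slot c',s-.02225*y,'d jig x,y',d@x,d@y)
plan([0.5915,-0.1073,0.073],-0.140)
E
```

```text
slot c [ 0.5912367  -0.10878271  0.0465    ] d jig x,y -0.00029312317794743994 0.00022382838711647204
t 5.87 tcp [ 0.5916 -0.1074  0.1059] jawyaw -0.1403 toolx [ 0.0092  0.0023 -1.    ] F [ 0.05 -0.11 -1.17] gap 0.0843 q6 -0.23
shift [ 0.0329 -0.     -0.0004] |d| 0.033
turn -0.0003 rows by turn 0.0 alt 3.141
```

The claw is within 0.3 mm of the slot centre. Inserting now.

Emit:
{"api": "step_arm", "payload": {
  "commands": [
    [0.005,0,-0.0003,0],
    [0.009,0,-0.0004,0],
    [0.013,0,-0.0004,0],
    [0.017,0,-0.0004,0],
    [0.021,0,-0.0005,0],
    [0.025,0,-0.0005,0]
  ]
}}

```text
t: 6.37
tcp_pos: [0.5913, -0.1073, 0.0803]
tool_rot: [0.051, 0.702, -0.048, 0.708]
force: [0.4, -0.0, -1.4]
finger_gap: 0.085
```

```bash
python3 - <<'E'
from h import *
plan([0.5915,-0.1073,0.073],-0.140)
E
```

```text
t 6.37 tcp [ 0.5913 -0.1073  0.0803] jawyaw -0.1403 toolx [ 0.0089  0.0025 -1.    ] F [ 0.43 -0.   -1.35] gap 0.0849 q6 -0.23
shift [ 0.0073 -0.      0.0002] |d| 0.007
turn -0.0003 rows by turn 0.0 alt 3.141
```

Emit:
{"api": "step_arm", "payload": {
  "commands": [
    [0.003,0,0.0001,0],
    [0.005,0,0.0001,0],
    [0.007,0,0.0001,0],
    [0.0085,0,0.0001,0],
    [0.0095,0,0.0001,0],
    [0.0095,0,0.0001,0]
  ]
}}

```text
t: 6.87
tcp_pos: [0.5915, -0.1072, 0.073]
tool_rot: [0.05, 0.702, -0.048, 0.709]
force: [-3.2, 0.9, 10.9]
finger_gap: 0.087
```

```bash
python3 - <<'E'
from h import *
plan([0.5915,-0.1073,0.073],-0.140)
E
```

```text
t 6.87 tcp [ 0.5915 -0.1072  0.073 ] jawyaw -0.1399 toolx [ 0.0093  0.0021 -1.    ] F [-3.22  0.89 10.87] gap 0.0875 q6 -0.23
shift [ 0.     -0.0001 -0.    ] |d| 0.000
turn 0.0001 rows by turn 0.0 alt -3.142
```

The blade bottomed out with 11 N at TCP z = 0.073, which is the expected height. Releasing.

Emit:
{"api": "step_arm", "payload": {
  "commands": [
    [0,0,0,0],
    [0,0,0,0],
    [0,0,0,0],
    [0,0,0,0],
    [0,0,0,0]
  ],
  "jaw": 0.045
}}

```text
t: 7.28
tcp_pos: [0.5916, -0.1072, 0.0728]
tool_rot: [0.05, 0.702, -0.048, 0.709]
force: [0.7, -0.9, 0.7]
finger_gap: 0.529
```

Emit:
{"api": "step_arm", "payload": {
  "commands": [
    [-0.02,0,0,0],
    [-0.05,0,0,0],
    [-0.08,0,0,0],
    [-0.11,0,0,0],
    [-0.14,0,0,0],
    [-0.14,0,0,0]
  ]
}}

```text
t: 7.78
tcp_pos: [0.594, -0.1088, 0.2191]
tool_rot: [0.049, 0.698, -0.05, 0.713]
force: [0.5, 0.0, 0.9]
finger_gap: 0.525
```

```bash
python3 - <<'E'
from h import *
snap('wrist','w6');snap('scene','s6')
plan([0.5291,-0.1906,0.15],-0.140)
crop(cv2.imread('pics/s6.png'),200,180,190,140,4.2,'pics/s6a.png')
E
```

```text
t 7.88 tcp [ 0.591  -0.1078  0.2142] jawyaw -0.1399 toolx [ 0.0122  0.001  -0.9999] F [-0.03  0.65 -0.92] gap 0.5231 q6 -0.23
shift [ 0.0633 -0.0908 -0.0505] |d| 0.122
turn 0.0001 rows by turn 0.0 alt -3.142
```

View pics/w6.png

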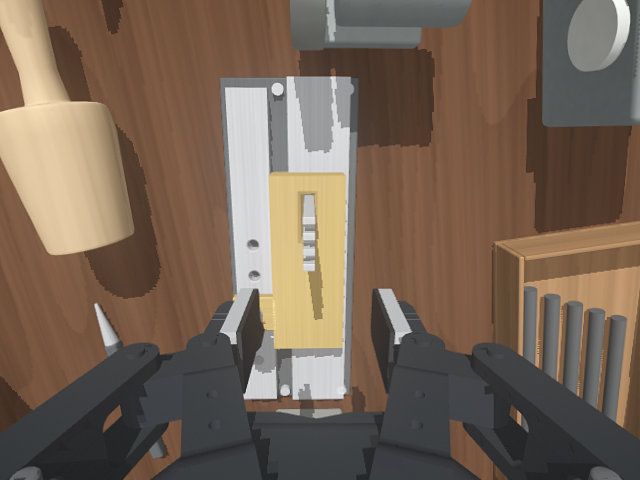

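View pics/s6a.png

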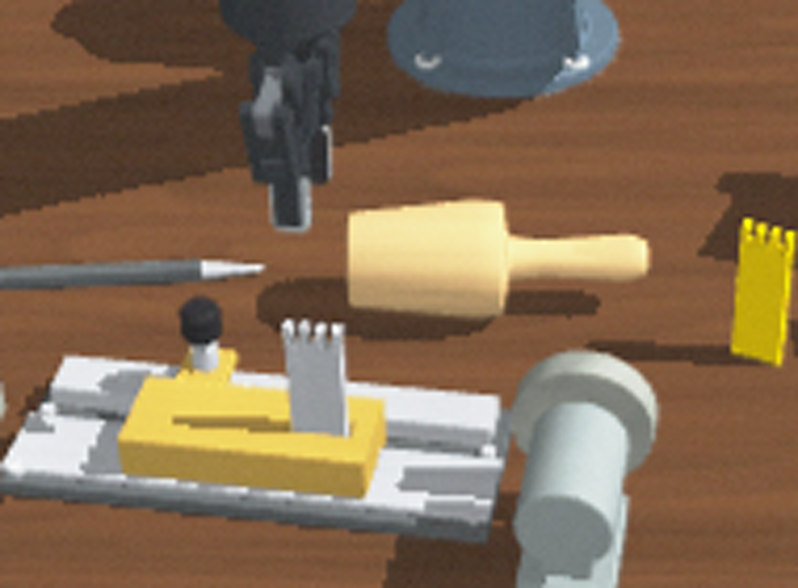

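```bash
python3 - <<'E'
from h import *
W=cam('w6');S=cam('s6')
print(tri([(W,(309,267)),(S,(200+290/4.2-.4,180+325/4.2-.4))]))
y=np.array([.139,.9903,0]);c=np.array([.5912,-.1088,.1285])
for z in(.1285,.1335,.14):
    p=c-.016*y;p[2]=z;print(z,(proj(S,p)-[199.6,179.6])*4.2, proj(W,p))
plan([0.5292,-0.1908,0.14],-0.140)
E
```

```text
(array([ 0.58988955, -0.12349337,  0.12611316]), [np.float64(1.1516906877078663), np.float64(1.1516906877078639)])
0.1285 [286.26028295 320.37731401] [307.84452717 268.32367296]
0.1335 [285.69451852 313.93342008] [307.85941047 271.02908071]
0.14 [284.95477052 305.50861666] [307.87969254 274.71022372]
t 7.88 tcp [ 0.591  -0.1078  0.2142] jawyaw -0.1399 toolx [ 0.0122  0.001  -0.9999] F [-0.03  0.65 -0.92] gap 0.5231 q6 -0.23
shift [ 0.0733 -0.091  -0.0505] |d| 0.127
turn 0.0001 rows by turn 0.0 alt -3.142
```

The claw is seated: teeth measure about 0.126–0.1285 m, as expected. Moving over the knob.

Emit:
{"api": "step_arm", "payload": {
  "commands": [
    [0,-0.04,-0.022,0],
    [0,-0.075,-0.042,0],
    [0.02,-0.091,-0.0505,0],
    [0.05,-0.091,-0.0505,0],
    [0.07,-0.091,-0.0505,0],
    [0.073,-0.091,-0.0505,0],
    [0.073,-0.091,-0.0505,0],
    [0.073,-0.091,-0.0505,0]
  ]
}}

```text
t: 8.55
tcp_pos: [0.5292, -0.1906, 0.14]
tool_rot: [0.05, 0.701, -0.048, 0.709]
force: [1.3, -1.2, -0.7]
finger_gap: 0.522
```

```bash
python3 - <<'E'
from h import *
snap('wrist','w7')
plan([0.5292,-0.1908,0.062],-0.140)
E
```

```text
t 8.60 tcp [ 0.5298 -0.1908  0.1408] jawyaw -0.1394 toolx [ 1.300e-02  6.000e-04 -9.999e-01] F [ 0.03 -0.15  1.43] gap 0.5350 q6 -0.41
shift [ 0.0787 -0.0003 -0.0016] |d| 0.079
turn 0.0006 rows by turn 0.0 alt -3.141
```

View pics/w7.png

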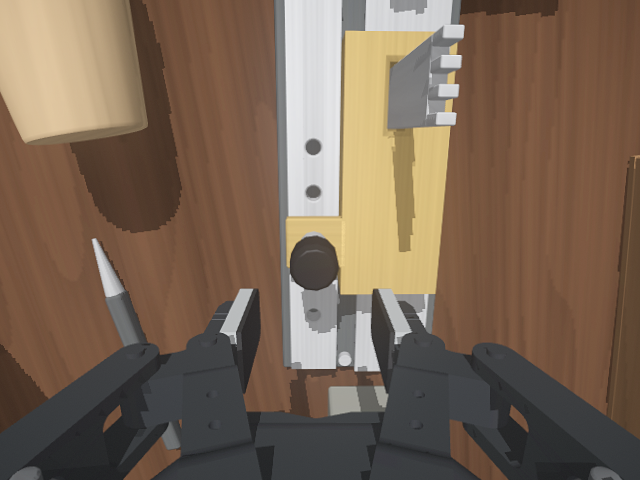

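The knob is centred between the fingers at (314,266), and the claw stands clear on the upper right. Descending.

```bash
python3 - <<'E'
from h import *
W=cam('w7');print(plane(W,(314,267),.095),plane(W,(290,267),.0925),plane(W,(338,267),.0925))
E
```

```text
[ 0.52936486 -0.18939396  0.095     ] [ 0.51670168 -0.18848299  0.0925    ] [ 0.54183035 -0.19209485  0.0925    ]
```

Emit:
{"api": "step_arm", "payload": {
  "commands": [
    [0.02,-0.0003,-0.001,0],
    [0.04,-0.0003,-0.0016,0],
    [0.06,-0.0003,-0.0016,0],
    [0.073,-0.0003,-0.0016,0],
    [0.079,-0.0003,-0.0016,0],
    [0.079,-0.0003,-0.0016,0],
    [0.079,-0.0003,-0.0016,0]
  ]
}}

```text
t: 9.18
tcp_pos: [0.5301, -0.191, 0.0626]
tool_rot: [0.049, 0.7, -0.049, 0.711]
force: [-0.2, 0.8, 0.6]
finger_gap: 0.527
```

```bash
python3 - <<'E'
from h import *
plan([0.5292,-0.1908,0.062],-0.140)
E
```

```text
t 9.18 tcp [ 0.5301 -0.191   0.0626] jawyaw -0.1389 toolx [ 1.450e-02 -3.000e-04 -9.999e-01] F [-0.18  0.83  0.56] gap 0.5271 q6 -0.42
shift [ 0.0006  0.0001 -0.0009] |d| 0.001
turn 0.0011 rows by turn 0.0 alt -3.140
```

Emit:
{"api": "step_arm", "payload": {
  "commands": [
    [0,0,-0.0009,0],
    [0,0,-0.0009,0],
    [0,0,-0.0009,0],
    [0,0,-0.0009,0],
    [0,0,-0.0009,0],
    [0,0,-0.0009,0]
  ],
  "jaw": 0.0,
  "grip_force": 60
}}

```text
t: 9.68
tcp_pos: [0.5292, -0.191, 0.0643]
tool_rot: [0.049, 0.7, -0.049, 0.711]
force: [-2.0, 0.5, 5.1]
finger_gap: 0.292
```

```bash
python3 - <<'E'
from h import *
snap('wrist','w8')
plan([0.5292,-0.1908,0.076],-0.140)
E
```

```text
t 9.73 tcp [ 0.5291 -0.191   0.0643] jawyaw -0.1383 toolx [ 0.015  -0.0011 -0.9999] F [-1.74  0.12  5.18] gap 0.2902 q6 -0.42
shift [-0.0117  0.0002  0.0002] |d| 0.012
turn 0.0017 rows by turn 0.0 alt -3.140
```

View pics/w8.png

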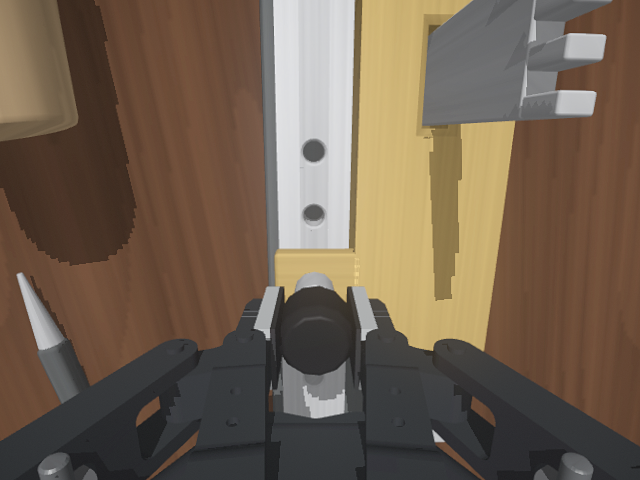

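Emit:
{"api": "step_arm", "payload": {
  "commands": [
    [-0.004,0,0,0],
    [-0.008,0,0,0],
    [-0.011,0,0,0],
    [-0.0135,0,0,0],
    [-0.0135,0,0,0],
    [-0.0135,0,0,0]
  ]
}}

```text
t: 10.23
tcp_pos: [0.5291, -0.191, 0.0779]
tool_rot: [0.049, 0.7, -0.049, 0.711]
force: [2.3, 0.2, -5.6]
finger_gap: 0.294
```

```bash
python3 - <<'E'
from h import *
snap('wrist','w9');snap('scene','s9')
plan([0.5292+.139*.03,-0.1908+.99*.03,0.0785],-0.140)
crop(cv2.imread('pics/s9.png'),200,180,190,140,4.2,'pics/s9a.png')
E
```

```text
t 10.33 tcp [ 0.5291 -0.191   0.0777] jawyaw -0.1383 toolx [ 0.0153 -0.0012 -0.9999] F [ 2.45  0.65 -5.93] gap 0.2876 q6 -0.42
shift [-0.0008  0.0302  0.0001] |d| 0.030
turn 0.0017 rows by turn 0.0 alt -3.140
```

View pics/w9.png

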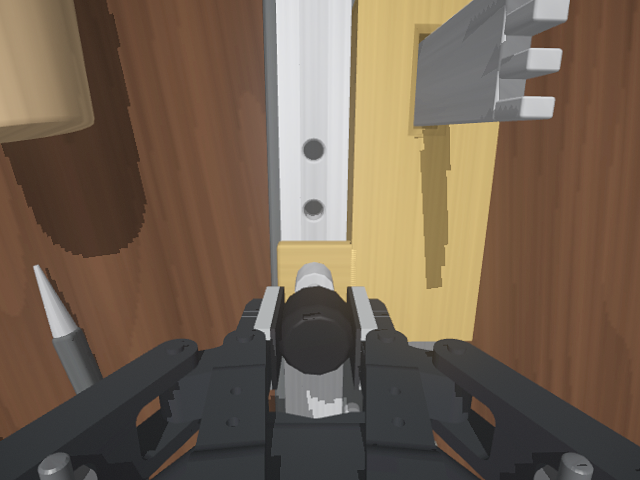

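View pics/s9a.png

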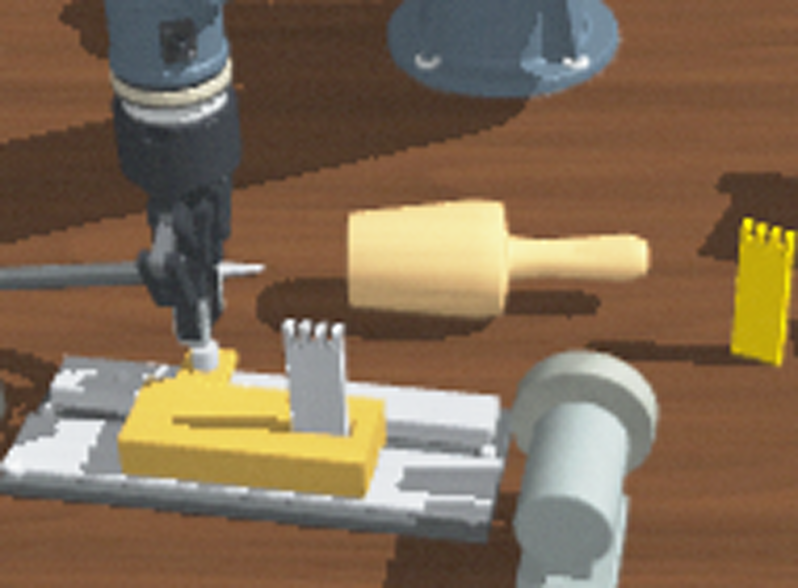

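The pull force is 5.9 N and the knob sits unchanged between the pads after the 13.5 mm lift, so the pin is out. Sliding 30 mm towards the wheel.

Emit:
{"api": "step_arm", "payload": {
  "commands": [
    [0,0.005,0,0],
    [0,0.011,0,0],
    [0,0.017,0,0],
    [0,0.023,0,0],
    [0,0.028,0,0],
    [0,0.03,0,0],
    [0,0.03,0,0],
    [0,0.03,0,0]
  ]
}}

```text
t: 11.0
tcp_pos: [0.5335, -0.1602, 0.0777]
tool_rot: [0.049, 0.7, -0.048, 0.711]
force: [2.2, 1.4, -4.7]
finger_gap: 0.291
```

```bash
python3 - <<'E'
from h import *
snap('wrist','w10');snap('scene','s10')
plan([0.5291+.139*.03,-0.1910+.99*.03,0.0645],-0.140)
crop(cv2.imread('pics/s10.png'),200,180,190,140,4.2,'pics/s10a.png')
E
```

```text
t 11.10 tcp [ 0.5334 -0.1607  0.0777] jawyaw -0.1385 toolx [ 1.550e-02 -3.000e-04 -9.999e-01] F [ 3.01  1.27 -5.93] gap 0.2936 q6 -0.37
shift [ 0.0132 -0.0007 -0.0002] |d| 0.013
turn 0.0015 rows by turn 0.0 alt -3.140
```

View pics/w10.png

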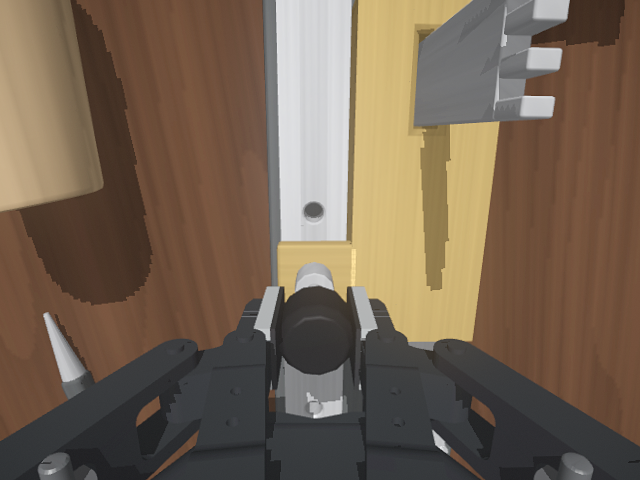

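View pics/s10a.png

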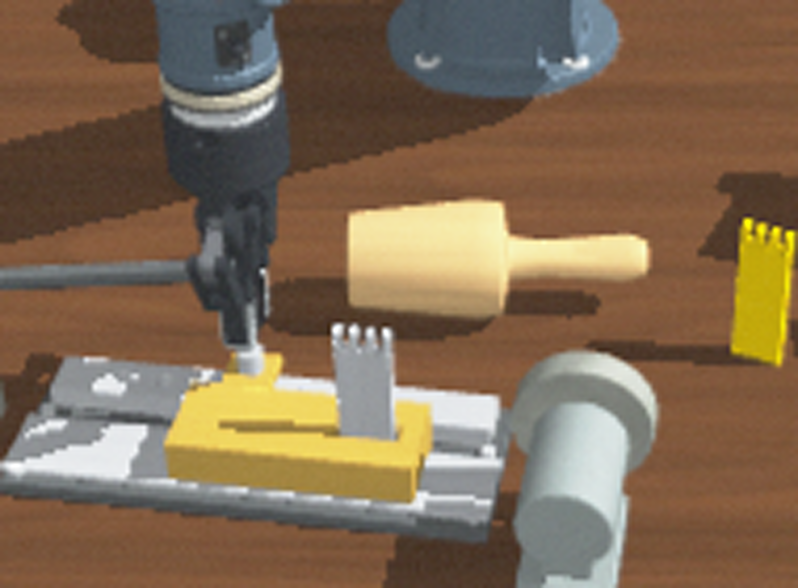

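The slide moved one hole, with about 0.6 mm of overshoot. I'll trim that and lower the pin.

Emit:
{"api": "step_arm", "payload": {
  "commands": [
    [0,-0.0007,0,0],
    [0,-0.0007,0,0],
    [0.003,-0.0007,0,0],
    [0.006,-0.0007,0,0],
    [0.009,-0.0007,0,0],
    [0.009,-0.0007,0,0]
  ]
}}

```text
t: 11.6
tcp_pos: [0.5333, -0.1614, 0.0681]
tool_rot: [0.049, 0.7, -0.049, 0.711]
force: [1.9, 1.8, -5.0]
finger_gap: 0.294
```

```bash
python3 - <<'E'
from h import *
plan([0.5291+.139*.03,-0.1910+.99*.03,0.0643],-0.140)
E
```

```text
t 11.60 tcp [ 0.5333 -0.1614  0.0681] jawyaw -0.1388 toolx [ 0.015   0.     -0.9999] F [ 1.94  1.84 -5.  ] gap 0.2937 q6 -0.37
shift [ 0.0038  0.0001 -0.0001] |d| 0.004
turn 0.0012 rows by turn 0.0 alt -3.140
```

Force is still spring-like (−5 N) at about 4 mm of lift, so the pin has entered the hole. Lowering to home with a slight downward press.

Emit:
{"api": "step_arm", "payload": {
  "commands": [
    [0.002,0,0,0],
    [0.004,0,0,0],
    [0.005,0,0,0],
    [0.0055,0,0,0],
    [0.0055,0,0,0],
    [0.0055,0,0,0]
  ]
}}

```text
t: 12.1
tcp_pos: [0.5333, -0.1615, 0.0643]
tool_rot: [0.049, 0.7, -0.049, 0.711]
force: [-1.6, 2.0, 8.1]
finger_gap: 0.291
```

```bash
python3 - <<'E'
from h import *
snap('wrist','w11');snap('scene','s11')
plan([0.5291+.139*.03,-0.1910+.99*.03,0.0643],-0.140)
crop(cv2.imread('pics/s11.png'),200,180,190,140,4.2,'pics/s11a.png')
E
```

```text
t 12.20 tcp [ 0.5333 -0.1616  0.0643] jawyaw -0.1384 toolx [ 1.550e-02 -7.000e-04 -9.999e-01] F [-1.04  1.26  7.48] gap 0.2905 q6 -0.37
shift [ 0.      0.0003 -0.0001] |d| 0.000
turn 0.0016 rows by turn 0.0 alt -3.140
```

View pics/w11.png

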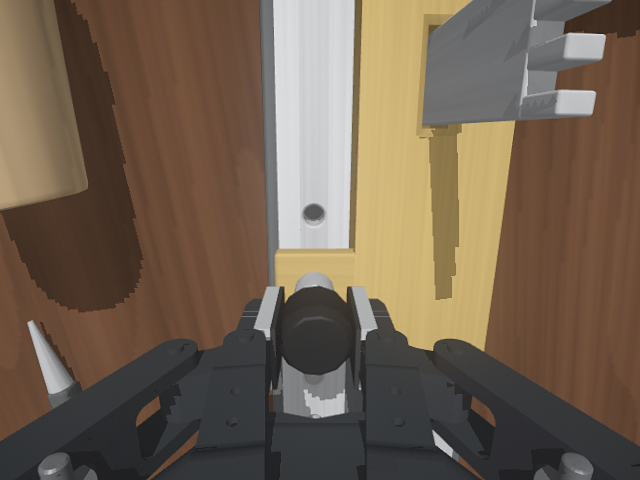

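View pics/s11a.png

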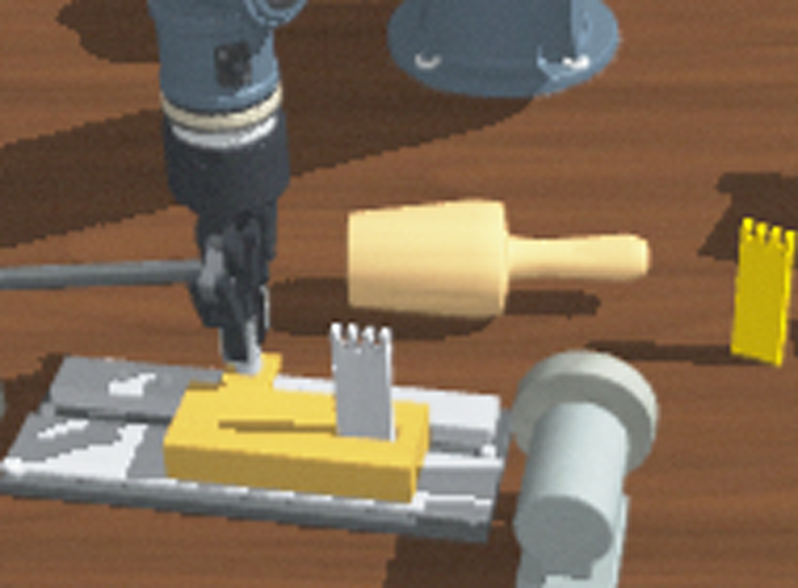

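The view matches the home picture before the pull: same knob and pad geometry and the next hole at (313,213), with one less hole ahead. TCP z is back at its home value of 0.0643 with +7.5 N of contact. Handing in.

```bash
python3 -c "
from station import manip
print(manip.sign_off())"
```

```text
the job is handed in; nothing more can be done
None
```

The job is done and handed in at about 12.2 s. The claw blade is fully down in the slide's slot, teeth up. The slide is one hole nearer the grey wheel with the pin home, and the gripper is still holding the knob.

**Claw:** It bottomed out with about 11 N at the expected height. From two views its teeth measured 0.126 m above the bench, against 0.1285 m expected. After I let go, it stayed upright in the slot.

**Plunger and slide:** I raised the knob 13.5 mm against about 6 N of spring, with no sign of slipping. The tool moved about 30.6 mm along the slideway, and I took 0.7 mm of that back before lowering the pin. The last check had the tool back at its home height of 0.0643 m with 7.5 N of downward contact, and the strip showed one less hole ahead of the knob.

**Small disagreements:**
- The gripper read about 25 mm on the 27 mm knob.
- The tool drifted to about 0.9° of tilt.
- Some triangulated points differed by 1 to 3 mm between cameras.

I saw no bystander moved in the last pictures. The flat blade, rest and brush were outside the areas I looked at.

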